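Free the disc nut of a flat grinder

ROBOT

A 6-joint arm with a two-finger parallel gripper is mounted at the origin on the work surface. World frame = base frame: x ahead of the robot, y to its left, z up, the work surface at z = 0. Lengths are in mm, angles in rad, forces in N, time in s.
With the tool pointing down it reaches from about 350 to 775 mm from the base axis. Payload 5.5 kg.
Tool frame: the origin (TCP) lies at the very end of the fingers, on their centre line; the grasp point (between the pads) lies 19 mm behind it (grip_point_offset is the distance from the TCP to the grasp point, in mm); z points along the fingers, x is the direction in which the jaws open and shut, and the axes are right-handed (so a half turn about z gives the same grasp; the last joint's range is limited). The gripper opens to 85 mm and grips with 20 to 120 N. Pads are 22 mm wide; open, the fingers measure 114 mm over their backs; the gripper's body (76 mm by 85 mm) begins 54 mm behind the grasp point. The pads swing forward as they close: fully open they stand 13 mm farther back than shut.
Start: joints at [-1.292, 0.313, 0.046, 1.304, 0, 1.431], TCP at [233.833, -525.351, 231.323] pointing down, gripper open.
Joint ranges: [-2.76, 2.76], [-0.86, 1.69], [-1.03, 1.26], [-2.2, 2.34], [-1.47, 1.5], [-3.14, 3.14]. Speed limits (rad/s): [2.57, 2.57, 3.14, 3.14, 3.14, 3.14].

INTERFACE

Orientations are given as a unit quaternion [w, x, y, z].
In Python, from workcell import * gives the robot as it stands.
- The arm moves only by the shell command python3 -m inch 'ROWS' [FORCE]. ROWS is JSON, a list that holds one entry, the list of rows, each a list of 5 numbers: the closure, from -1 (fully open) to 1 (shut), so that 0 is half open, then the shift along the tool's x, y, z in m, then the turn about the tool's z in degrees. In form: [[[gripper, x, y, z, roll], ...]]. A call has 1 to 20 rows; each row is the pose to reach, as a shift and turn from the pose commanded when the call began, along the tool's axes at that moment; what a row does not reach only later rows make up. A row lasts 1/10 s, in which the tool goes at most 50 mm and 8.59 degrees, less where a joint would pass 70% of its speed; a pose out of reach is approached as far as the arm can. A call with a gripper value outside its range is refused whole. The fingers move at their own pace and stop on an object; FORCE is the grip in N (left out, the last holds). Time passes only in rows, so rows that repeat a pose let the fingers close. It gives the time, the measured TCP pose, the force and the opening at its end, in the units of the state.
- get_state(): the state, without advancing time (a new reading comes with each control period).
- snapshot(name): name is "scene" or "top"; returns a dict with "frame" (480x640x3 uint8, blue, green, red), "intrinsics" (3x3 intrinsics, pixels), "rvec" (rotation vector, rad) and "tvec" (3), from world to camera coordinates, as OpenCV has them. Camera axes: x right, y down, z forward; pixel columns grow to the right and rows downward; lengths in mm; the calibration is good to about 2 mm. A picture is of the moment at which its call begins. There is no depth.
- close_job(): hands the job in, once; it reports no verdict.
The state is a dict: "clock": time; "q": joint angles; "qvel": joint speeds; "effort": joint torques, N m; "eef_pos": TCP position; "orientation": TCP orientation; "wrist_force": force on the tool from outside, world axes, zero at the start; "ft_torque": the same for the moment, N m; "gripper_width": opening from 0.0 (shut) to 1.0 (fully open).
Only numpy, scipy, OpenCV 4.12 (cv2) and the standard library are available. Lean on these libraries where they do the work, as an engineer would, in place of code of your own. Each camera call takes 0.05 s, during which the arm holds its last target.

TASK

Get the flat grinder ready for a disc change: push its mushroom-headed stop button fully down so that it latches, then swing the tool rest all the way back to its end stop, clear of the disc, and then undo the tommy-bar nut on the spindle by at least one full turn. The nut has a left-hand thread, so it loosens clockwise seen from above; do not turn it tighter. Do not press on the abrasive disc, and leave the other things on the bench where they are.

Things in the scene. Friction and masses are not known exactly. Their poses are not given: they have to be found in the camera images.
- machine: the flat grinder, fixed: grey housing 270 (x) x 440 (y) x 110 mm high, origin under its centre on the bench. On top, in its axes: a dark pan (240 mm diameter, rim 137 mm above the bench) with the disc, centred at x 0, y 60; stop button at x -90, y -165; tool-rest column (22 mm diameter, top 240 mm above the bench) at x 85, y -50; white coolant tank, top 172 mm, at x 72, y -145
- stop_top (a point): centre of the top of the stop button, a red mushroom head of 40 mm diameter on a grey box 64 mm square whose top is 132 mm above the bench; up, the head's top is 161 mm above the bench. It is pressed straight down
- stop (a joint): stroke of the stop button in m: 0 up, 0.008 fully down. It takes about 7 N to move and stays down where it has been pushed
- rest_pivot (a point): the vertical axis of the tool rest's column, at rail height 200 mm above the bench
- rest_handle (a point): middle of the upright black handle of the tool rest (24 mm diameter, from 216 to 268 mm above the bench), which stands 185 mm from the pivot near the end of the rest. The rest is a straight level bar of 16 mm diameter, 200 mm above the bench, with a flat plate 100 x 30 x 6 mm on it (plate top 212 mm above the bench), and lies over the edge of the disc at the start
- rest (a joint): angle of the tool rest in rad: grows as the rest swings away from the disc, anticlockwise seen from above, over the part of the housing with the stop button; a pin on the column stops it at 1.5; it starts between 0 and 0.25. At 1.5 it points along the direction 241 degrees anticlockwise from the machine's x axis. It stays where it is left; a push of about 3 N on the handle moves it
- disc: the abrasive disc, grey, 200 mm diameter, lying level on the pan, its top face 150 mm above the bench; its origin is on its axis at bench height. It does not turn: the drive holds it
- nut_axis (a point): the axis of the spindle and its nut, at the height of the tommy bar (190 mm above the bench). Fixed. Under the nut lies a flange of 80 mm diameter, top 158 mm; the nut's round hub is 40 mm in diameter, top 208 mm; the spindle end, 20 mm in diameter, reaches 224 mm above the bench
- nut_end (a point): a point near one end of the nut's tommy bar, 70 mm from the spindle's axis. The bar is level, 14 mm in diameter (caps of 19 mm at the ends), 150 mm long, passes through the middle of the hub and turns with the nut; its underside is 183 mm above the bench, 33 mm above the disc. Its two ends are alike
- nut (a joint): angle of the nut in rad, growing as it is turned clockwise seen from above (loosened): 0 tight, as at the start, 6.28 one full turn. About 0.35 N m turns it, some 6 N at 60 mm from the axis; it stays where it is left and rises 2.5 mm a turn
- mug: blue mug, 82 mm diameter, 92 mm high, origin under its centre; bystander
- flask: green bottle, 68 mm diameter, 200 mm high, origin under its centre; bystander
- spare_disc: spare abrasive disc lying flat, 200 mm diameter, 22 mm thick, origin under its centre; bystander
- spanner: steel open-ended spanner lying flat, 190 mm long along its x; bystander

How it is judged (in metres and radians):
On the way, in this order (a step that is already met when the one before it is completed fails the run):
1. the stop button is pushed fully down (value of joint stop above 0.0068 m), for 0.1 s.
2. the tool rest is swung back to its end stop (value of joint rest above 1.32 rad), for 0.2 s.
3. the nut is undone by a full turn clockwise (value of joint nut above 6 rad), for 0.1 s.
At the end, for the whole second after the job is handed in: the stop button is down to within 1.2 mm of its 8 mm stroke, the tool rest stands within 0.18 rad of its end stop, and the nut is at rest, turned clockwise by at least 6.0 rad (a full turn, less 16 degrees for misjudgement) from tight (value of joint stop above 0.0068 m and value of joint rest above 1.32 rad and value of joint nut above 6 rad and velocity of joint nut between -0.1 and 0.1 rad/s); the robot touches nothing.
It fails at once if the nut is turned tighter (more than 0.1 rad anticlockwise from its start) (value of joint nut below -0.1 rad).
It fails at once if the abrasive disc is pressed with more than 5 N (contact force between disc and anything else above 5 N).
It fails at once if a bystander is moved by more than 30 mm or tipped over (distance of any of mug, flask, spare_disc, spanner from where it was at the start of the episode above 0.03 m or angle between any of mug, flask's own z axis and vertical above 0.5 rad).
It also fails if it takes over 67 s, if anything falls off the work surface, if the arm or the gripper's body presses on something with over 40 N, if the wrist force passes 120 N, or if a joint passes its speed limit or range.

## Working session

There is one attempt and no reset: what is moved stays moved. The work goes in short steps, Python scripts to look and compute and a shell command to move; the robot and the scene stay as the last step left them, time stands still between calls to the robot, and variables do not carry over. Pictures are saved under pics/ and viewed, and the job is handed in when it is done.

```bash
ls; mkdir -p pics; python3 - <<'E'
from workcell import *
import cv2
s=get_state(); print(s)
for n in ("scene","top"):
    d=snapshot(n); cv2.imwrite(f"pics/{n}0.png",d["frame"]); print(n,d["intrinsics"],d["rvec"],d["tvec"])
E
```

```text
pics
{'clock': 0.0, 'q': array([-1.29159329e+00,  3.13992184e-01,  4.49673541e-02,  1.30359042e+00,
        9.75347201e-06,  1.43121153e+00]), 'qvel': array([ 0.00061779, -0.0017207 , -0.00154056, -0.00285014,  0.0014334 ,
        0.00074708]), 'effort': array([-5.64407728e-04, -4.80627716e+01,  2.98533654e+01,  1.92578364e-02,
       -1.50359106e-04,  4.77787111e-06]), 'eef_pos': array([ 233.68503666, -524.81198502,  230.40878775]), 'orientation': array([-6.00345039e-04,  8.38645387e-01, -5.44677049e-01, -6.83178974e-04]), 'wrist_force': array([-0.15940138,  0.69756398, -0.78202639]), 'ft_torque': array([-0.01581256, -0.01162413,  0.02780076]), 'gripper_width': 1.0023446276805414}
scene [[578.24908201   0.         314.51883945]
 [  0.         578.24908201 241.25305429]
 [  0.           0.           1.        ]] [ 2.32719788  1.67795489 -0.25699045] [-137.34323793 -391.95914963 1899.02226582]
top [[550.16374988   0.         326.122801  ]
 [  0.         550.16374988 236.69231605]
 [  0.           0.           1.        ]] [ 2.12660839 -2.18627111  0.13365758] [  14.84530848  510.64975685 1562.17757028]
```

View pics/scene0.png

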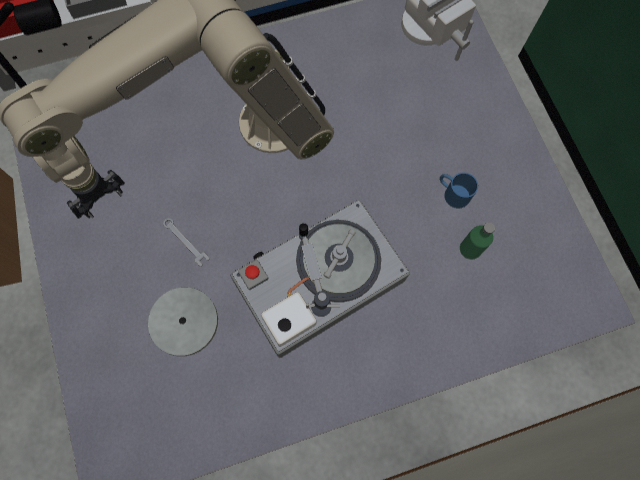

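View pics/top0.png

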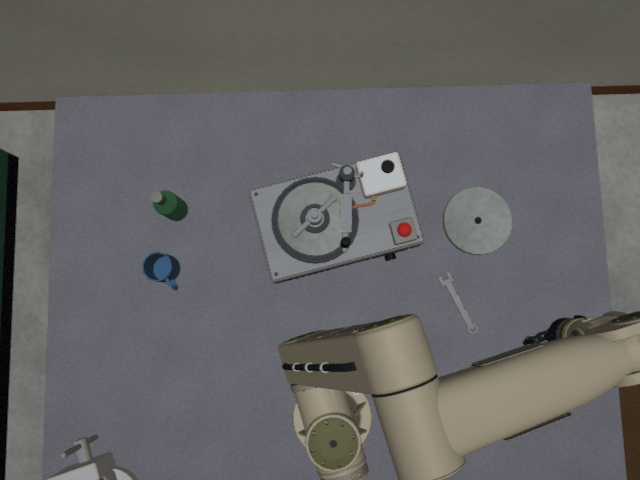

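The scene picture shows the machine around (320,278) and its button at (252,272). In the top view the button is at (404,230), the spindle at (315,217), the rest column at (347,172) and the handle at (346,242). I'll enlarge both views to measure.

```bash
cat > h.py <<'E'
import numpy as np, cv2
from workcell import *
def cam(d):
    R=cv2.Rodrigues(np.array(d["rvec"],float))[0]; t=np.array(d["tvec"],float).ravel(); K=np.array(d["intrinsics"]); return K,R,t
def proj(d,P):
    return cv2.projectPoints(np.array(P,float).reshape(-1,3),np.array(d["rvec"],float),np.array(d["tvec"],float),np.array(d["intrinsics"]),None)[0].reshape(-1,2)
def tri(d1,p1,d2,p2):
    M=[]
    for d in (d1,d2):
        K,R,t=cam(d); M.append(K@np.c_[R,t])
    X=cv2.triangulatePoints(M[0],M[1],np.array(p1,float).reshape(2,1),np.array(p2,float).reshape(2,1)).ravel(); return X[:3]/X[3]
def atz(d,p,z):
    K,R,t=cam(d); r=R.T@np.linalg.inv(K)@np.array([p[0],p[1],1.]); c=-R.T@t; return c+r*(z-c[2])/r[2]
def crop(d,name,x,y,w,h,k):
    c=cv2.resize(d["frame"][y:y+h,x:x+w],None,fx=k,fy=k,interpolation=cv2.INTER_CUBIC); cv2.imwrite(f"pics/{name}.png",c)
E
python3 - <<'E'
from h import *
a=snapshot("scene");b=snapshot("top")
crop(a,"s1",220,190,200,150,4);crop(b,"t1",240,140,200,150,4)
for d in(a,b):
    f=cv2.cvtColor(d["frame"],cv2.COLOR_BGR2HSV)
    m=((f[...,1]>150)&((f[...,0]<6)|(f[...,0]>174))&(f[...,2]>80)).astype(np.uint8)
    n,l,st,c=cv2.connectedComponentsWithStats(m)
    print([(st[i],c[i]) for i in range(1,n) if st[i][4]>40])
E
```

```text
[(array([ 8,  0, 27,  6, 86], dtype=int32), array([19.11627907,  1.52325581])), (array([245, 265,  14,  14, 147], dtype=int32), array([251.6122449 , 271.45578231]))]
[(array([398, 223,  13,  14, 148], dtype=int32), array([404.08108108, 229.23648649]))]
```

View pics/s1.png

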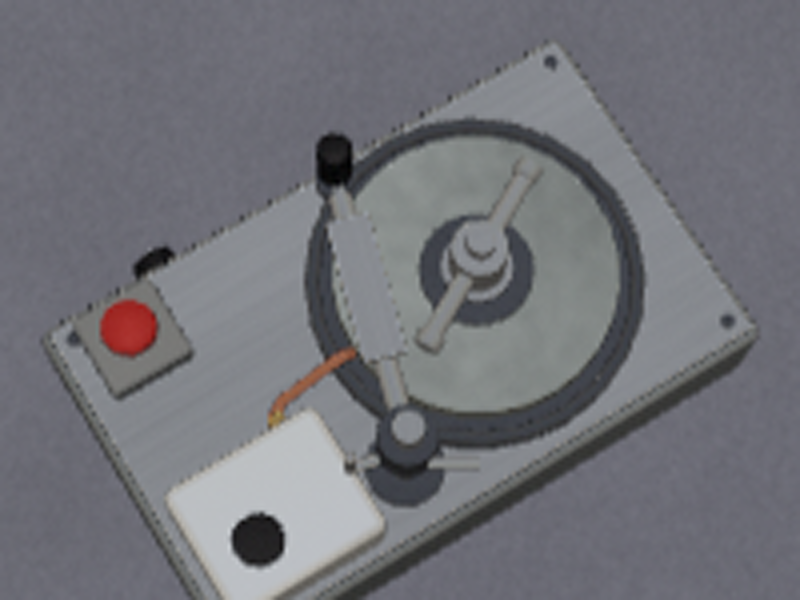

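View pics/t1.png

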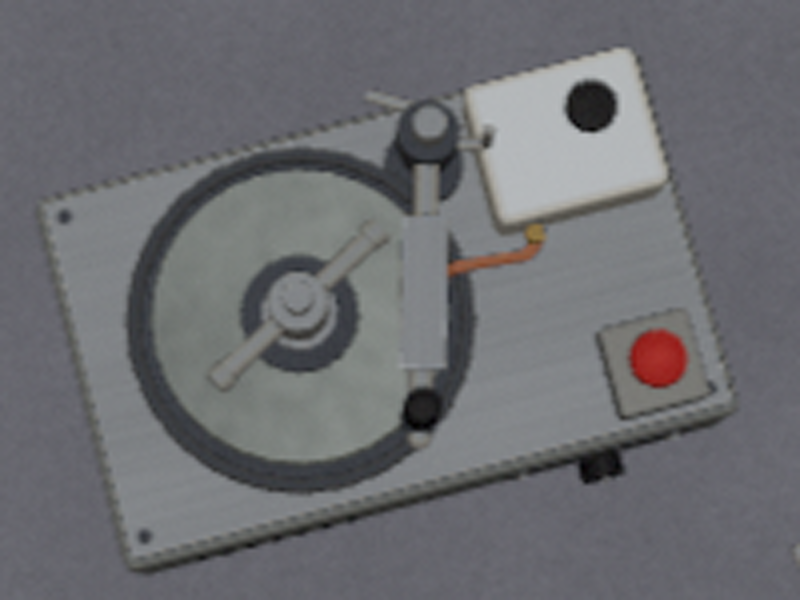

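```bash
cat > fit.py <<'E'
from h import *
from scipy.optimize import least_squares
a=snapshot("scene");b=snapshot("top")
S=lambda u,v:((u+.5)/4-.5+220,(v+.5)/4-.5+190)
T=lambda u,v:((u+.5)/4-.5+240,(v+.5)/4-.5+140)
for n,s,t in [("button",(129,327),(658,357)),("column",(408,425),(430,122)),("spindle",(482,242),(298,292)),("handletop",(334,148),(424,402)),
 ("corner-+",(553,42),(133,568)),("corner++",(757,328),(42,203)),("corner--",(45,340),(733,403)),
 ("cap1",(526,168),(224,374)),("cap2",(430,338),(374,232))]:
    print(n,tri(a,S(*s),b,T(*t)).round(1))
F=[((-90,-165,158),(129,327),(658,357)),((85,-50,240),(408,425),(430,122)),((0,60,224),(482,242),(298,292)),
((-135,220,110),(553,42),(133,568)),((135,220,110),(757,328),(42,203)),((-135,-220,110),(45,340),(733,403))]
def W(p,P): c,s=np.cos(p[2]),np.sin(p[2]); return np.array([p[0]+c*P[0]-s*P[1],p[1]+s*P[0]+c*P[1],P[2]])
def res(p):
    r=[]
    for P,s,t in F:
        r+=list(proj(a,W(p,P))[0]-S(*s))+list(proj(b,W(p,P))[0]-T(*t))
    return np.array(r)
o=least_squares(res,[500,0,0.2]);p=o.x
print(p,np.degrees(p[2]));print(res(p).reshape(-1,4).round(1))
for n,P in [("stop",(-90,-165,161)),("pivot",(85,-50,200)),("nut",(0,60,190))]: print(n,W(p,P).round(1))
pv=W(p,(85,-50,200))
for dd,h in((a,S(334,148)),(b,T(424,402))):
    v=atz(dd,h,268)-pv; print("handle dir deg",np.degrees(np.arctan2(v[1],v[0])),np.hypot(*v[:2]))
print("end dir",np.degrees(p[2])+241, "handle end",pv[:2]+185*np.array([np.cos(p[2]+np.radians(241)),np.sin(p[2]+np.radians(241))]))
np.save("pose.npy",p)
E
python3 fit.py
```

```text
button [ 510.6 -208.   156.5]
column [653.6 -57.1 244.5]
spindle [549.   30.  228.5]
handletop [470.9 -46.5 272.7]
corner-+ [382.4 151.1  95.6]
corner++ [637.1 209.9 110.7]
corner-- [ 484.6 -267.2   99.2]
cap1 [501.2  79.8 201.3]
cap2 [592.6 -20.1 197.7]
[ 5.61742879e+02 -2.85172512e+01  2.36219994e-01] 13.53440867347129
[[-0.6  0.9  0.7 -1. ]
 [ 0.2  1.3 -0.1 -0.6]
 [-0.4  0.1  0.   0.8]
 [ 0.7 -3.1 -1.6  1. ]
 [ 2.4  0.8 -3.  -1.5]
 [-3.  -1.1  3.3  0.4]]
stop [ 512.9 -210.   161. ]
pivot [656.1 -57.2 200. ]
nut [547.7  29.8 190. ]
handle dir deg 176.50499690290832 187.03285041925685
handle dir deg 176.78212278750738 184.94698028473144
end dir 254.5344086734713 handle end [ 606.75182364 -235.53753256]
```

The fit puts the stop at about (511.5,-209), the pivot at (655,-57), the nut at (548.5,30) and the handle at 176.6°, with the end stop near 254.5°. The triangulated heights agree with the text to about 5 mm. I'll shut the gripper and move above the button.

```bash
python3 -m inch '[[[1,-0.015,-0.03,0,0],[1,-0.03,-0.065,0,0],[1,-0.045,-0.1,0,0],[1,-0.062,-0.135,0,0],[1,-0.08,-0.175,0,0],[1,-0.1,-0.215,0,0],[1,-0.12,-0.26,0,0],[1,-0.138,-0.3,0,0],[1,-0.155,-0.335,0,0],[1,-0.168,-0.365,0,0],[1,-0.176,-0.382,0,0],[1,-0.176,-0.382,0.02,0],[1,-0.176,-0.382,0.04,0],[1,-0.176,-0.382,0.05,0],[1,-0.176,-0.382,0.05,0],[1,-0.176,-0.382,0.05,0]]]' 40
python3 - <<'E'
from h import *
a=snapshot("scene");b=snapshot("top")
crop(a,"s2",200,190,200,150,4);crop(b,"t2",300,140,200,150,4);print(get_state())
E
```

```text
clock: 1.9
eef_pos: [511.3, -209.5, 181.7]
orientation: [0.0, 0.839, -0.545, 0.0]
wrist_force: [0.1, 0.4, 0.2]
gripper_width: -0.002
{'clock': 2.0, 'q': array([-5.34179863e-01,  2.88184426e-01, -1.09289589e-01,  1.17155754e+00,
       -5.99286975e-05,  2.18901921e+00]), 'qvel': array([-0.00050372, -0.00306954, -0.00195978, -0.00287135,  0.00120772,
        0.00156788]), 'effort': array([ 5.32674417e-02, -4.54413879e+01,  2.87886393e+01,  1.35315114e-02,
        2.32979910e-03, -1.17662049e-05]), 'eef_pos': array([ 511.72355747, -209.77967855,  182.37045859]), 'orientation': array([-7.13039219e-06,  8.38538008e-01, -5.44842390e-01,  8.82865774e-04]), 'wrist_force': array([ 0.11985831, -0.41542567,  0.12903467]), 'ft_torque': array([0.02081292, 0.02506918, 0.02009289]), 'gripper_width': -0.002400718299034923}
```

View pics/s2.png

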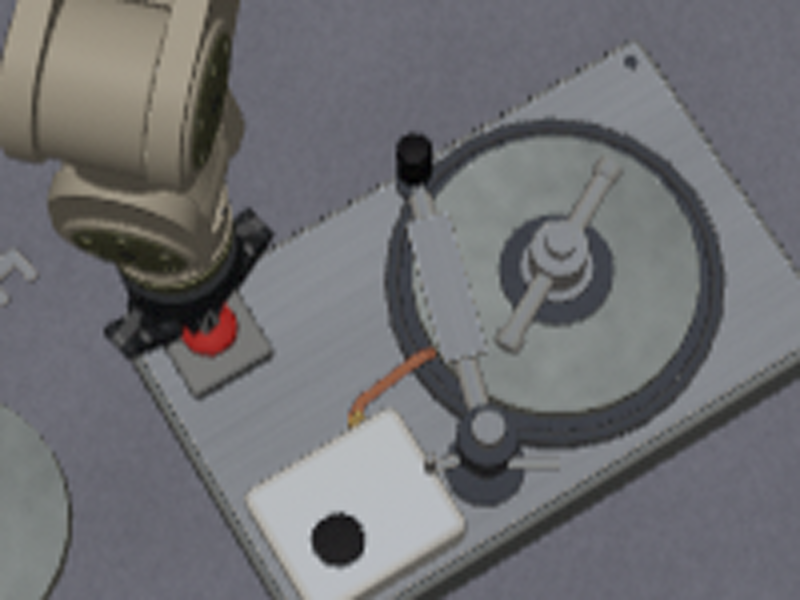

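View pics/t2.png

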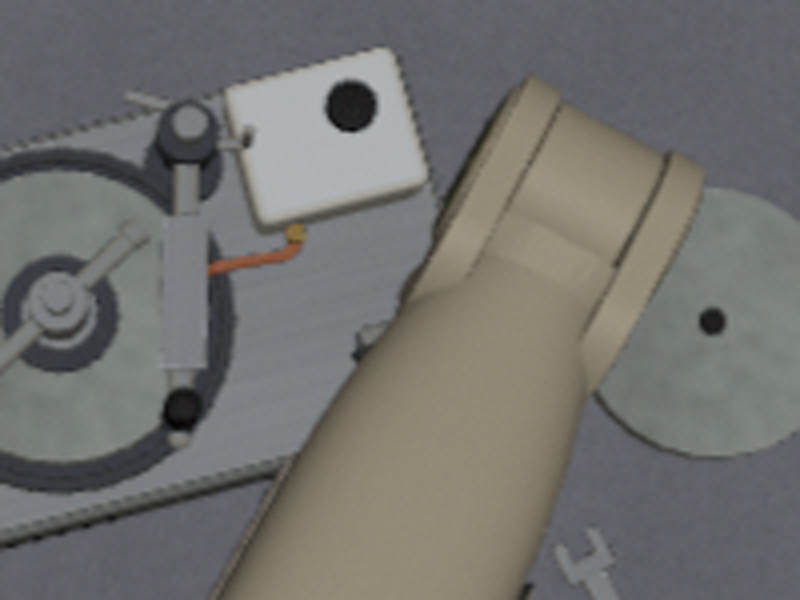

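In the scene picture the shut fingertips stand over the red head, at about (205,318) in the crop. The top view is blocked by the arm. Next I press down.

```bash
python3 -m inch '[[[1,0,0,0.008,0],[1,0,0,0.015,0],[1,0,0,0.019,0],[1,0,0,0.022,0],[1,0,0,0.025,0],[1,0,0,0.027,0],[1,0,0,0.028,0],[1,0,0,0.028,0]]]'
```

```text
clock: 2.8
eef_pos: [510.9, -209.1, 153.6]
orientation: [0.0, 0.839, -0.545, -0.0]
wrist_force: [-1.9, 0.6, 4.5]
gripper_width: 0.004
```

```bash
python3 -m inch '[[[1,0,0,0.001,0],[1,0,0,0.002,0],[1,0,0,0.003,0],[1,0,0,0.004,0],[1,0,0,0.004,0],[1,0,0,0.004,0]]]'
```

```text
clock: 3.4
eef_pos: [511.1, -209.2, 152.8]
orientation: [0.0, 0.839, -0.545, 0.001]
wrist_force: [-8.3, 3.7, 23.6]
gripper_width: -0.004
```

The button is bottomed: 24 N at z 152.8, 8 mm below its top. I lift off and go above the handle with the jaws half open.

```bash
python3 -m inch '[[[1,0,0,-0.02,0],[1,0,0,-0.06,0],[0.5,0,0,-0.1,0],[0,-0.01,-0.002,-0.14,0],[0,-0.04,-0.007,-0.15,0],[0,-0.08,-0.014,-0.15,0],[0,-0.12,-0.021,-0.15,0],[0,-0.15,-0.026,-0.15,0],[0,-0.165,-0.029,-0.15,0],[0,-0.165,-0.029,-0.15,0],[0,-0.165,-0.029,-0.15,0],[0,-0.165,-0.029,-0.15,0]]]' 40
python3 - <<'E'
from h import *
a=snapshot("scene");b=snapshot("top")
crop(a,"s3",200,190,200,150,4);crop(b,"t3",260,140,200,150,4);
E
```

```text
clock: 4.6
eef_pos: [471.2, -47.6, 299.1]
orientation: [0.0, 0.838, -0.545, 0.0]
wrist_force: [1.1, 0.2, -0.3]
gripper_width: 0.502
```

View pics/s3.png

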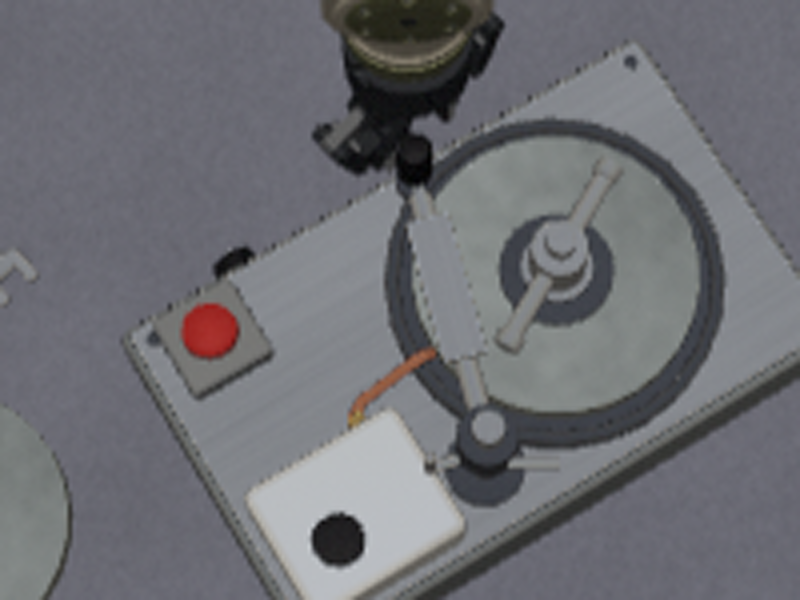

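View pics/t3.png

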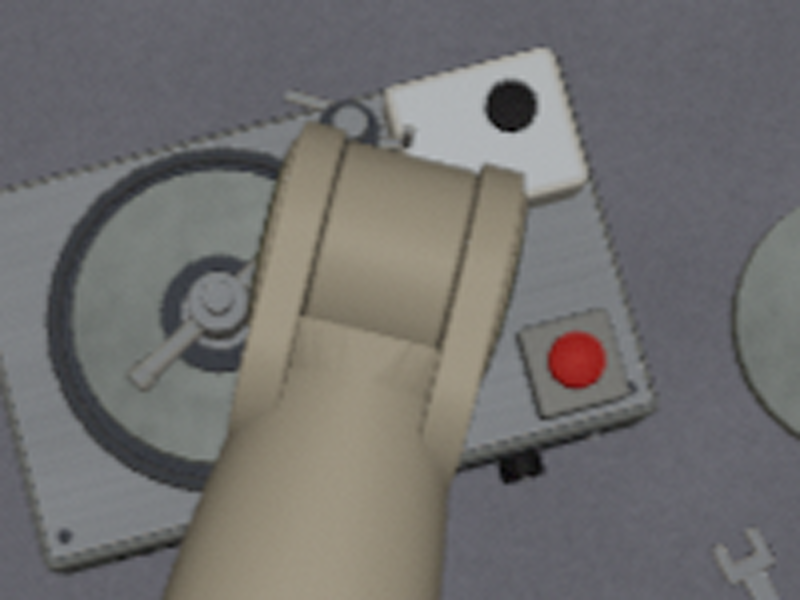

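```bash
python3 - <<'E'
from h import *
a=snapshot("scene")
x=np.array([.4067,-.9136,0])
c=np.array([471,-47,305.])
for P in (c,c+x*21,c-x*21,c+x*36,c-x*36,[471,-46.5,268],[471,-46.5,216],[511.5,-209,161],[511.5,-209,153]): print(((proj(a,P)[0]-[200,190]+.5)*4-.5).round(0))
f=cv2.cvtColor(a["frame"],cv2.COLOR_BGR2HSV)
m=((f[...,1]>150)&((f[...,0]<6)|(f[...,0]>174))&(f[...,2]>80)); m[:100]=0
print(np.argwhere(m).mean(0)[::-1])
E
```

```text
[412. 131.]
[388. 152.]
[437. 110.]
[370. 167.]
[454.  96.]
[414. 151.]
[415. 176.]
[207. 327.]
[208. 330.]
[251.97902098 272.16083916]
```

The projected fingertips at (388,152) and (437,110) straddle the handle at (414,151), which matches the picture. The red head moved about 0.7 px, as expected for a pressed button. I go down and close lightly.

```bash
python3 -m inch '[[[0,0,0,0.02,0],[0,0,0,0.03,0],[0,0,0,0.037,0],[0,0,0,0.044,0],[0,0,0,0.05,0],[0,0,0,0.05,0]]]'
```

```text
clock: 5.35
eef_pos: [470.3, -46.6, 248.6]
orientation: [0.0, 0.839, -0.545, -0.0]
wrist_force: [0.2, -1.3, -0.0]
gripper_width: 0.497
```

```bash
python3 -m inch '[[[0,0,0,0.01,0],[0,0,0,0.02,0],[0,0,0,0.024,0],[0.1,0,0,0.024,0],[0.2,0,0,0.024,0],[0.28,0,0,0.024,0],[0.28,0,0,0.024,0],[0.28,0,0,0.024,0]]]' 20
python3 - <<'E'
import numpy as np
# arc rows: TCP path, from cmd pos
p0=np.array([470.6,-46.4]); piv=np.array([655,-57.]); R=185
x=np.array([.4067,-.9136]);y=np.array([-.9136,-.4067])
for a in range(177,260,4):
    P=piv+R*np.array([np.cos(np.radians(a)),np.sin(np.radians(a))]); d=(P-p0)/1000
    print(a,round(d@x,3),round(d@y,3))
E
```

```text
clock: 6.15
eef_pos: [470.8, -46.7, 225.5]
orientation: [-0.0, 0.839, -0.545, 0.0]
wrist_force: [0.3, 1.0, 0.4]
gripper_width: 0.361
177 0.001 0.001
181 0.012 0.006
185 0.024 0.011
189 0.037 0.015
193 0.049 0.017
197 0.062 0.019
201 0.075 0.021
205 0.088 0.021
209 0.101 0.02
213 0.114 0.019
217 0.126 0.016
221 0.139 0.013
225 0.151 0.009
229 0.163 0.004
233 0.174 -0.002
237 0.185 -0.009
241 0.196 -0.016
245 0.206 -0.025
249 0.216 -0.033
253 0.224 -0.043
257 0.232 -0.053
```

```bash
python3 -m inch '[[[0.28,0.012,0.006,0,-2],[0.28,0.024,0.011,0,-4],[0.28,0.037,0.015,0,-7],[0.28,0.049,0.017,0,-9],[0.28,0.062,0.019,0,-11],[0.28,0.075,0.021,0,-13],[0.28,0.088,0.021,0,-16],[0.28,0.101,0.02,0,-18],[0.28,0.114,0.019,0,-20],[0.28,0.126,0.016,0,-22],[0.28,0.139,0.013,0,-25],[0.28,0.151,0.009,0,-27],[0.28,0.163,0.004,0,-29],[0.28,0.174,-0.002,0,-31],[0.28,0.185,-0.009,0,-34],[0.28,0.196,-0.016,0,-36],[0.28,0.206,-0.025,0,-38],[0.28,0.211,-0.029,0,-40],[0.28,0.216,-0.033,0,-42],[0.28,0.216,-0.033,0,-42]]]'
```

```text
clock: 8.15
eef_pos: [589.0, -230.7, 224.8]
orientation: [-0.0, 0.978, -0.208, -0.0]
wrist_force: [0.3, -0.6, -0.4]
gripper_width: 0.358
```

```bash
python3 -m inch '[[[0.28,0.005,0,0,0],[0.28,0.01,-0.001,0,0],[0.28,0.014,-0.001,0,0],[0.28,0.018,-0.002,0,0],[0.28,0.018,-0.002,0,0]]]'
```

```text
clock: 8.65
eef_pos: [605.5, -236.2, 225.1]
orientation: [0.0, 0.978, -0.208, -0.001]
wrist_force: [-3.7, -1.4, 1.1]
gripper_width: 0.358
```

```bash
python3 -m inch '[[[0.28,0.003,0,0,0],[0.28,0.006,-0.001,0,0],[0.28,0.008,-0.001,0,0],[0.28,0.01,-0.001,0,0],[0.28,0.01,-0.001,0,0]]]'
```

```text
clock: 9.15
eef_pos: [605.4, -236.2, 224.7]
orientation: [-0.001, 0.978, -0.208, -0.01]
wrist_force: [-32.9, 6.6, 11.6]
gripper_width: 0.361
```

The rest is against its end stop: 33 N with no further motion. I relax, open and lift.

```bash
python3 -m inch '[[[0.28,-0.005,0,0,0],[0.1,-0.009,0.001,0,0],[0,-0.009,0.001,0,0],[0,-0.009,0.001,0,0],[0,-0.009,0.001,-0.03,0],[0,-0.009,0.001,-0.06,0],[0,-0.009,0.001,-0.09,0],[0,-0.009,0.001,-0.09,0]]]' 40
python3 - <<'E'
from h import *
a=snapshot("scene");b=snapshot("top")
crop(a,"s4",200,190,200,150,4);crop(b,"t4",260,140,200,150,4);print(get_state()["q"],get_state()["eef_pos"])
E
```

```text
clock: 9.95
eef_pos: [609.1, -237.3, 320.4]
orientation: [0.001, 0.978, -0.208, 0.004]
wrist_force: [0.2, -0.5, 0.6]
gripper_width: 0.501
[-4.94460060e-01  4.76328066e-01  4.93555329e-01  1.58517043e+00
  1.73696548e-04  1.49507699e+00] [ 607.91799991 -236.80223635  315.93070856]
```

View pics/s4.png

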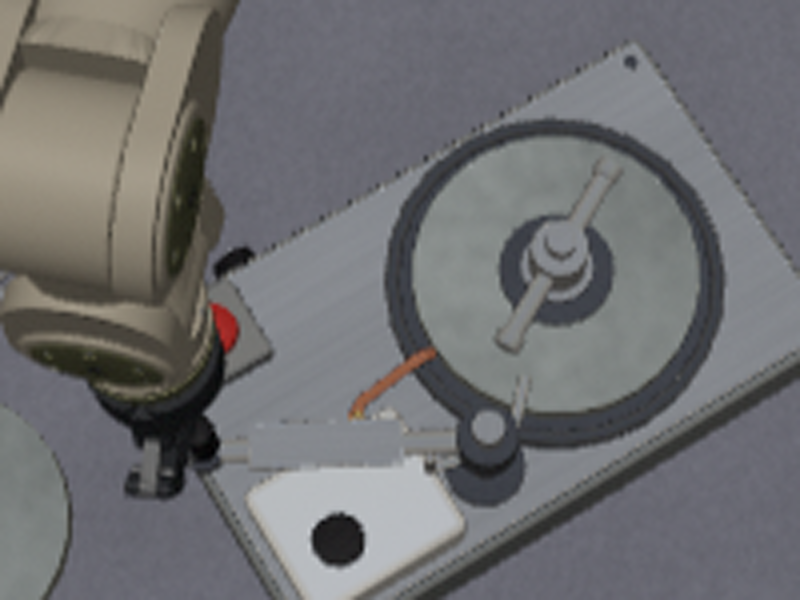

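View pics/t4.png

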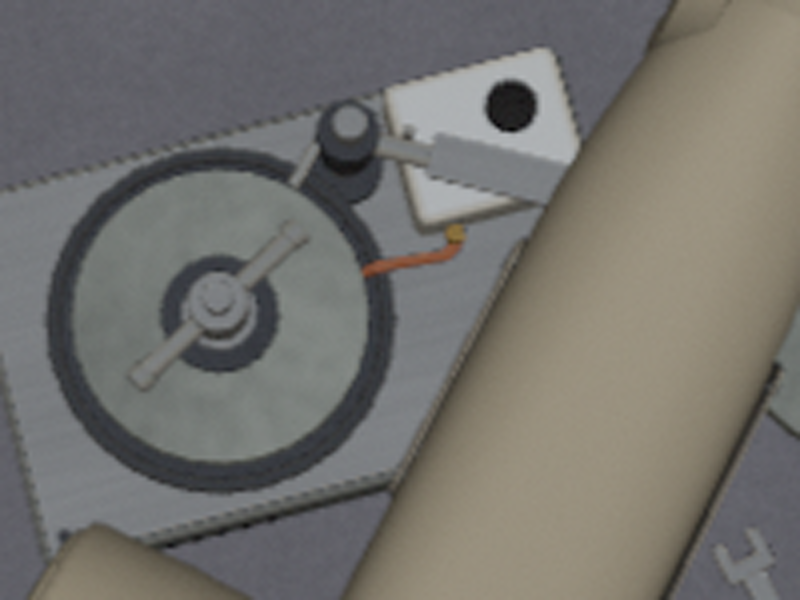

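The rest now points over the tank along its stop direction, at (430,440) in the scene crop. A tail rod from the column points toward the pan, ending at (523,380) in the scene crop and (295,188) in the top crop. I'll check it for clearance.

```bash
python3 - <<'E'
from h import *
a=snapshot("scene");b=snapshot("top")
S=lambda u,v:((u+.5)/4-.5+200,(v+.5)/4-.5+190)
T=lambda u,v:((u+.5)/4-.5+260,(v+.5)/4-.5+140)
for n,s,t in [("rodend",(523,378),(295,186)),("cap1",(606,168),(144,374)),("cap2",(510,338),(294,232)),("spindle",(562,242),(218,292)),("hub top",(562,245),(218,294))]:
    X=tri(a,S(*s),b,T(*t)); print(n,X.round(1), np.hypot(*(X[:2]-[548.5,30])), np.degrees(np.arctan2(X[1]-30,X[0]-548.5)))
for n,s,t in [("cap1",(606,168),(144,374)),("cap2",(510,338),(294,232)),("rodend",(523,378),(295,186))]:
    for z in (150,190): print(n,z,atz(a,S(*s),z).round(1),atz(b,T(*t),z).round(1))
E
```

```text
rodend [622.2 -21.4 202.7] 89.89557187505243 -34.9033859452953
cap1 [501.2  79.8 201.3] 68.69177848759308 133.4789885738012
cap2 [592.6 -20.1 197.7] 66.75516036747965 -48.62048594316789
spindle [549.   30.  228.5] 0.5170549574252503 4.901796911467511
hub top [549.   30.3 221.4] 0.5761720536691877 35.16639230327738
cap1 150 [485.7  89.4 150. ] [508.   82.4 150. ]
cap1 190 [497.9  82.2 190. ] [502.6  80.2 190. ]
cap2 150 [581.1 -14.5 150. ] [602. -21. 150.]
cap2 190 [590.8 -19.  190. ] [594.1 -20.4 190. ]
rodend 150 [610.6 -15.2 150. ] [633.7 -22.6 150. ]
rodend 190 [619.5 -19.7 190. ] [624.9 -22.  190. ]
```

The rod end lies 90 mm from the nut's axis, outside the bar's 75 mm sweep. I'll push the bar with the shut fingers on a 48 mm radius so the fingers clear the rod too. First I move to the starting point behind cap 1, at 177°.

```bash
python3 -m inch '[[[0.3,-0.02,-0.02,0,0],[1,-0.045,-0.044,0,0],[1,-0.07,-0.068,0,0],[1,-0.1,-0.097,0,0],[1,-0.13,-0.126,0,0],[1,-0.16,-0.156,0,0],[1,-0.185,-0.18,0,0],[1,-0.2,-0.195,0,0],[1,-0.207,-0.202,0,0],[1,-0.207,-0.202,0.03,0],[1,-0.207,-0.202,0.06,0],[1,-0.207,-0.202,0.07,0],[1,-0.207,-0.202,0.07,0],[1,-0.207,-0.202,0.07,0]]]' 40
python3 - <<'E'
from h import *
a=snapshot("scene");b=snapshot("top")
crop(a,"s5",220,150,200,150,4);print(get_state()["q"],get_state()["eef_pos"],get_state()["orientation"])
crop(b,"t5",240,140,200,150,4)
E
```

```text
clock: 11.55
eef_pos: [500.3, 31.8, 245.8]
orientation: [0.0, 0.978, -0.208, 0.0]
wrist_force: [0.3, 0.7, 0.7]
gripper_width: -0.002
[-9.64616810e-02  1.65153254e-01 -1.09032871e-01  1.29443993e+00
 -1.22434852e-04  1.89380490e+00] [500.85551769  31.87294146 246.59133555] [-6.18291096e-05  9.78085504e-01 -2.08200782e-01  1.08509932e-03]
```

View pics/s5.png

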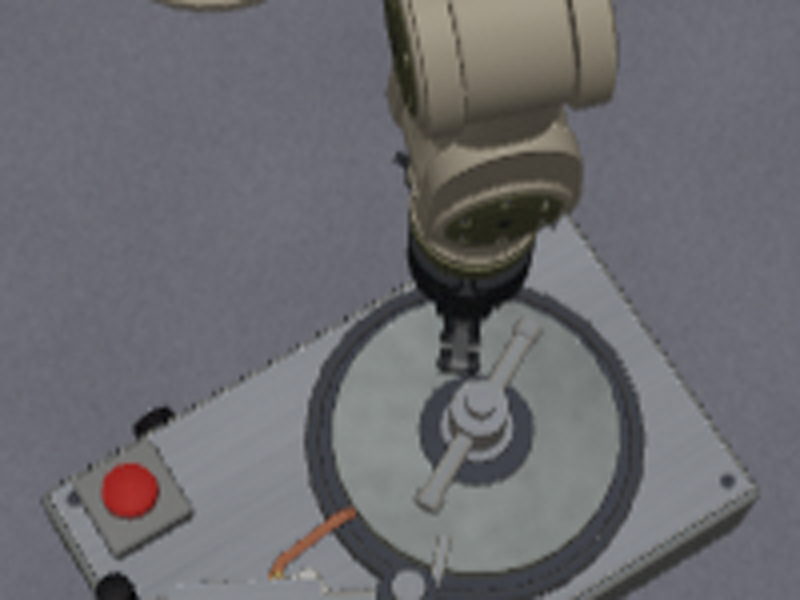

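View pics/t5.png

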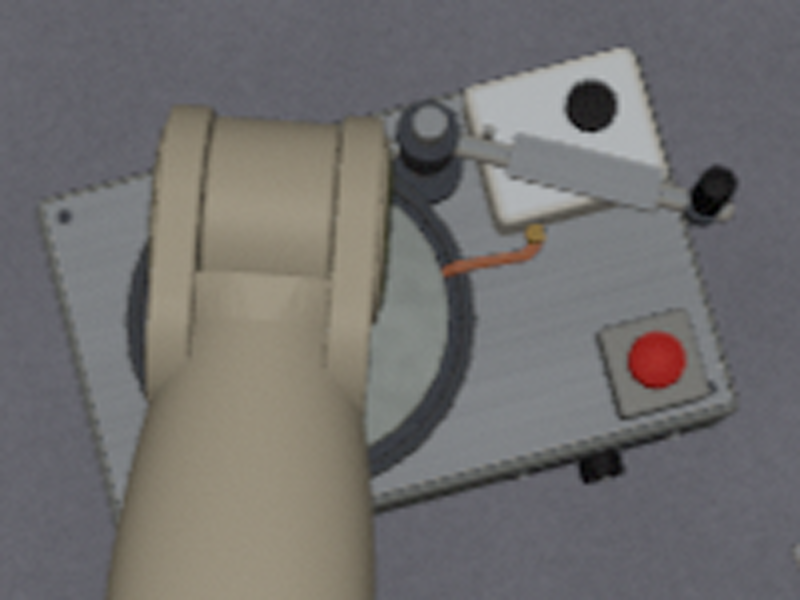

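The shut fingers hang at (460,365) in the scene crop, behind the bar and short of the hub. The top crop shows the rest handle at its end position, (715,190). I go down beside the bar.

```bash
python3 -m inch '[[[1,0,0,0.02,0],[1,0,0,0.04,0],[1,0,0,0.055,0],[1,0,0,0.065,0],[1,0,0,0.069,0],[1,0,0,0.069,0],[1,0,0,0.069,0]]]'
python3 - <<'E'
from h import *
a=snapshot("scene");crop(a,"s6",220,150,200,150,4)
s=get_state();p0=s["eef_pos"][:2];print(s["eef_pos"])
p0=np.array([500.6,31.8]);c=np.array([548.5,30]);x=np.array([.9135,-.4069]);y=np.array([-.4069,-.9135])
for k in range(0,36):
    t=np.radians(177-12*k);P=c+48*np.array([np.cos(t),np.sin(t)])
    d=(P-p0)/1000;print(177-12*k,round(d@x,3),round(d@y,3))
E
```

```text
clock: 12.35
eef_pos: [500.5, 32.1, 177.2]
orientation: [-0.0, 0.978, -0.208, 0.001]
wrist_force: [0.0, 0.2, -0.4]
gripper_width: -0.003
[500.4941501   32.16399138 177.17008702]
177 -0.0 -0.001
165 -0.003 -0.01
153 -0.003 -0.02
141 -0.002 -0.03
129 0.002 -0.04
117 0.007 -0.048
105 0.014 -0.055
93 0.023 -0.061
81 0.032 -0.064
69 0.042 -0.066
57 0.052 -0.065
45 0.062 -0.063
33 0.071 -0.058
21 0.078 -0.052
9 0.085 -0.044
-3 0.089 -0.035
-15 0.092 -0.025
-27 0.092 -0.015
-39 0.091 -0.005
-51 0.087 0.004
-63 0.082 0.012
-75 0.075 0.019
-87 0.066 0.025
-99 0.057 0.029
-111 0.047 0.03
-123 0.037 0.03
-135 0.027 0.027
-147 0.018 0.022
-159 0.011 0.016
-171 0.004 0.008
-183 -0.0 -0.001
-195 -0.003 -0.01
-207 -0.003 -0.02
-219 -0.002 -0.03
-231 0.002 -0.04
-243 0.007 -0.048
```

View pics/s6.png

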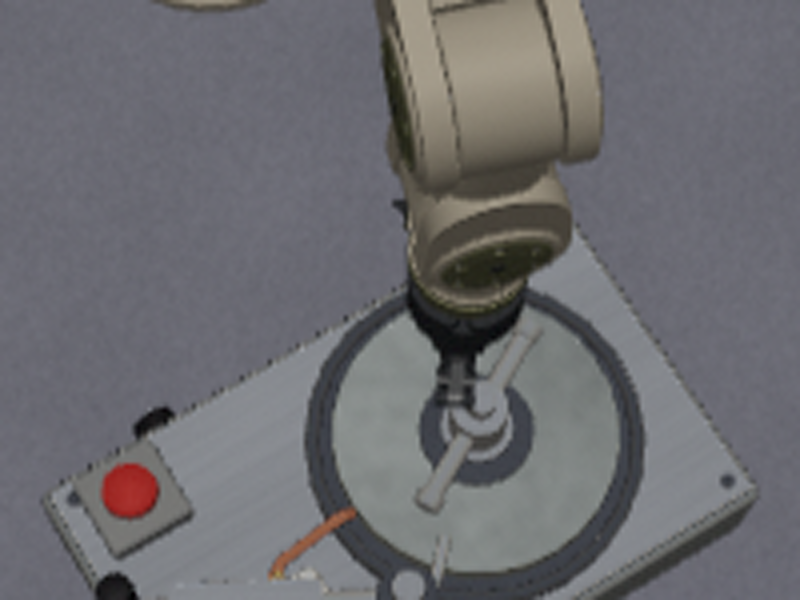

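The fingers are down behind the bar at (455,390) and nothing is touched; the bar has not moved. I push the first part of the turn.

```bash
python3 -m inch '[[[1,-0.003,-0.01,0,0],[1,-0.003,-0.02,0,0],[1,-0.002,-0.03,0,0],[1,0.002,-0.04,0,0],[1,0.007,-0.048,0,0],[1,0.014,-0.055,0,0],[1,0.023,-0.061,0,0],[1,0.032,-0.064,0,0],[1,0.032,-0.064,0,0]]]'
python3 - <<'E'
from h import *
a=snapshot("scene");crop(a,"s7",220,150,200,150,4)
E
```

```text
clock: 13.3
eef_pos: [552.7, 78.7, 175.1]
orientation: [0.001, 0.978, -0.208, -0.003]
wrist_force: [-6.7, -0.1, 0.4]
gripper_width: -0.004
```

View pics/s7.png

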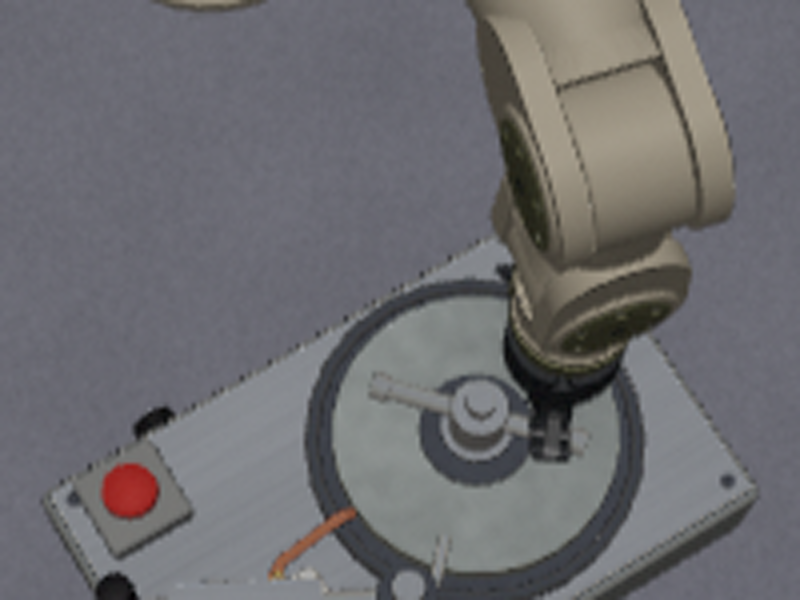

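The bar turned clockwise by about 75°, with cap 1 now at (585,440), using about 7 N. I continue.

```bash
python3 -m inch '[[[1,0.010,-0.002,0,0],[1,0.020,-0.001,0,0],[1,0.030,0.001,0,0],[1,0.039,0.006,0,0],[1,0.046,0.012,0,0],[1,0.053,0.020,0,0],[1,0.057,0.029,0,0],[1,0.060,0.039,0,0],[1,0.060,0.049,0,0]]]'
```

```text
clock: 14.25
eef_pos: [590.3, 12.4, 175.9]
orientation: [-0.003, 0.978, -0.207, -0.001]
wrist_force: [1.8, 9.1, 1.8]
gripper_width: 0.001
```

```bash
python3 -m inch '[[[1,-0.001,0.010,0,0],[1,-0.005,0.019,0,0],[1,-0.010,0.027,0,0],[1,-0.017,0.034,0,0],[1,-0.026,0.040,0,0],[1,-0.035,0.044,0,0],[1,-0.045,0.045,0,0],[1,-0.045,0.045,0,0]]]'
python3 - <<'E'
from h import *
a=snapshot("scene");crop(a,"s8",220,150,200,150,4)
E
```

```text
clock: 15.05
eef_pos: [534.2, -13.6, 178.1]
orientation: [-0.001, 0.978, -0.208, 0.004]
wrist_force: [6.5, -1.1, -0.5]
gripper_width: -0.001
```

View pics/s8.png

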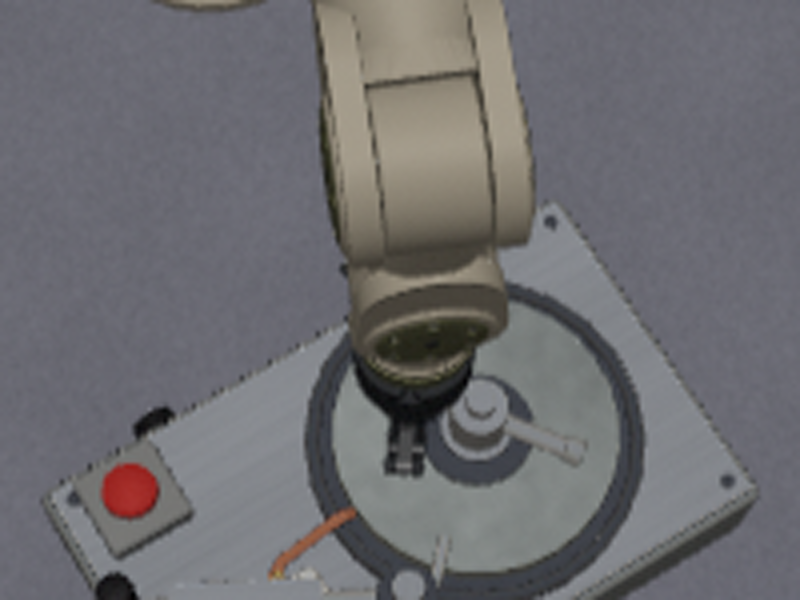

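The bar has now turned about 260°, with the free end at (575,450), and contact is steady at 6.5 N. I carry on past the full turn.

```bash
python3 -m inch '[[[1,-0.010,0,0,0],[1,-0.020,-0.003,0,0],[1,-0.029,-0.008,0,0],[1,-0.036,-0.014,0,0],[1,-0.043,-0.022,0,0],[1,-0.047,-0.031,0,0],[1,-0.050,-0.040,0,0],[1,-0.050,-0.050,0,0],[1,-0.049,-0.060,0,0],[1,-0.045,-0.070,0,0],[1,-0.045,-0.070,0,0],[1,-0.045,-0.070,0,0]]]'
python3 - <<'E'
from h import *
a=snapshot("scene");crop(a,"s9",220,150,200,150,4)
E
```

```text
clock: 16.3
eef_pos: [517.0, 67.9, 176.3]
orientation: [0.001, 0.978, -0.208, -0.001]
wrist_force: [-3.6, -4.5, 2.6]
gripper_width: 0.005
```

View pics/s9.png

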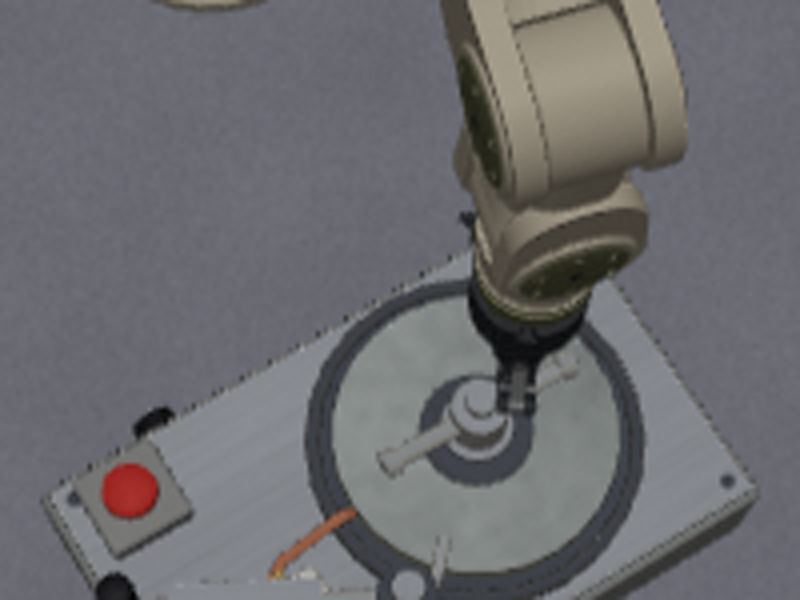

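Cap 1 is past where it started: (526,330) then, (565,367) now. That is more than a full turn. I back off, lift, and move aside toward the robot.

```bash
python3 -m inch '[[[1,-0.004,0.010,0,0],[1,-0.005,0.016,0,0],[1,-0.005,0.016,-0.03,0],[1,-0.005,0.016,-0.07,0],[1,-0.005,0.016,-0.11,0],[1,-0.03,0.016,-0.13,0],[1,-0.07,0.016,-0.13,0],[1,-0.11,0.016,-0.13,0],[1,-0.11,0.016,-0.13,0],[1,-0.11,0.016,-0.13,0],[1,-0.11,0.016,-0.13,0]]]'
python3 - <<'E'
from h import *
a=snapshot("scene");b=snapshot("top");crop(a,"s10",220,170,200,150,4);crop(b,"t10",240,140,200,150,4)
cv2.imwrite("pics/s10f.png",a["frame"])
E
```

```text
clock: 17.45
eef_pos: [411.8, 97.9, 306.4]
orientation: [-0.0, 0.978, -0.208, 0.001]
wrist_force: [-0.8, 0.8, 0.2]
gripper_width: -0.001
```

View pics/s10.png

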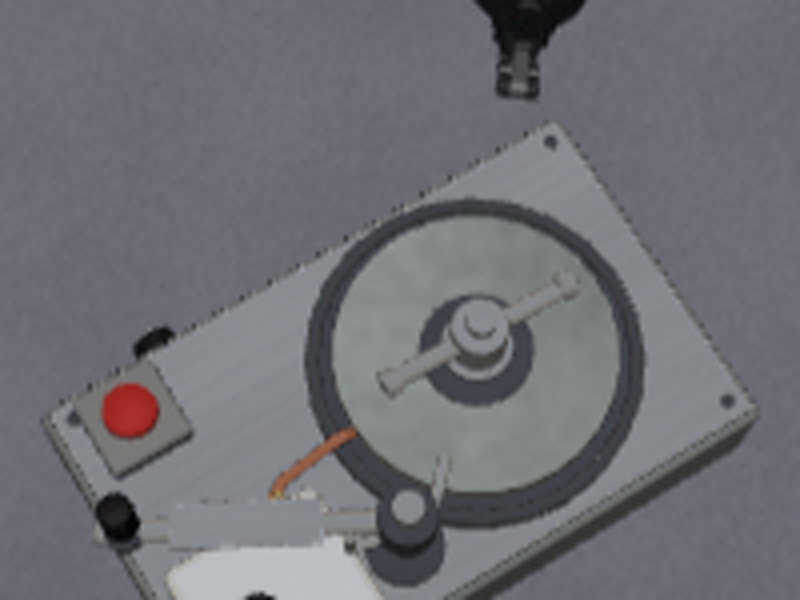

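View pics/t10.png

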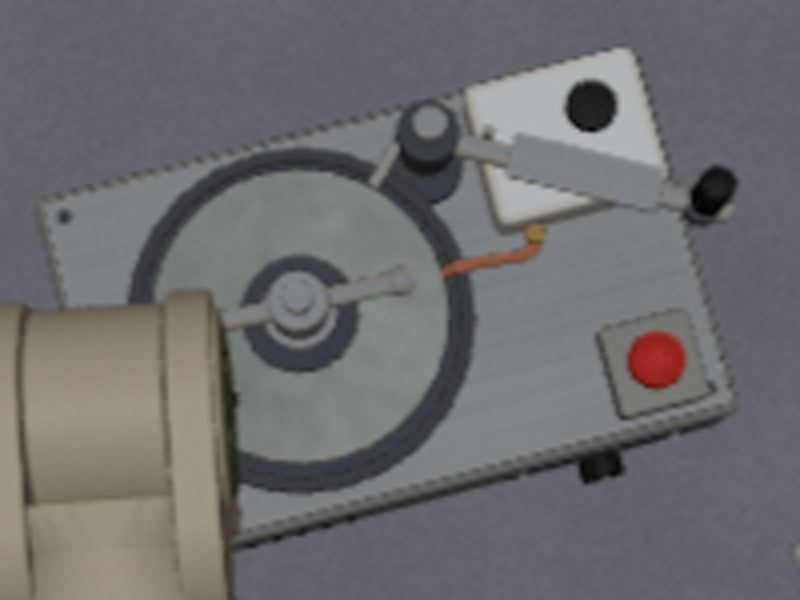

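View pics/s10f.png

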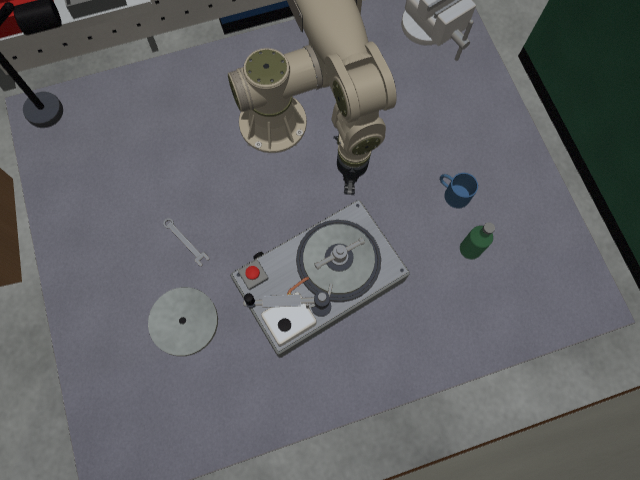

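```bash
python3 - <<'E'
from h import *
a=snapshot("scene");b=snapshot("top")
S=lambda u,v:((u+.5)/4-.5+220,(v+.5)/4-.5+170)
T=lambda u,v:((u+.5)/4-.5+240,(v+.5)/4-.5+140)
A=atz(a,S(567,284),194);B=atz(a,S(390,381),194);d=A-B;print("bar",np.degrees(np.arctan2(d[1],d[0])))
A=atz(a,(220+526/4,190+168/4),190);B=atz(a,(220+430/4,190+338/4),190);d=A-B;print("bar at start",np.degrees(np.arctan2(d[1],d[0])))
h=tri(a,S(118,508),b,T(718,183));print(h);v=h[:2]-[655,-57];print("rest",np.degrees(np.arctan2(v[1],v[0]))%360,"rad moved")
for d in (a,b):
    f=cv2.cvtColor(d["frame"],cv2.COLOR_BGR2HSV);m=((f[...,1]>150)&((f[...,0]<6)|(f[...,0]>174))&(f[...,2]>80));m[:100]=0
    print(np.argwhere(m).mean(0)[::-1],m.sum())
    print(proj(d,[511,-209,158])[0]-proj(d,[511,-209,150])[0])
E
```

```text
bar 101.22808999232683
bar at start 132.55229697331814
[ 603.49228783 -232.58801414  270.87293429]
rest 253.65125918584982 rad moved
[252.02777778 272.15972222] 144
[-0.27743287 -0.76178193]
[403.58278146 229.64900662] 151
[ 0.4135893  -0.41384194]
```

The pictures show the nut at 360+31°, the rest at 253.7° (stop about 254.5°), and the button image shifted by about 8 mm of stroke. I hand it in.

```bash
python3 -c "
from workcell import *
print(close_job())"
```

```text
the job is handed in; nothing more can be done
None
```

The grinder is ready for the disc change, and I handed the job in at about 17.6 s of the 67 s allowed. The hand-in gives no verdict, so the results below are my own measurements.

- **Stop button:** pressed with the shut fingers until it bottomed. It took 24 N with the tip at z 152.8 mm. In both cameras the red head has moved by about what a full 8 mm stroke should show, though that is less than one pixel.
- **Tool rest:** led round by its handle until it hit the stop, where it took 33 N with no further motion. The pictures put it at 253.7°, against an expected stop near 254.5°.
- **Nut:** turned clockwise by pushing the tommy bar round once. The bar moved from 132.6° to 101.2°, which is about 391° (6.8 rad). The push never exceeded about 9 N in the readings I took.
- **Disc and bench:** I kept the fingers at least 25 mm above the disc. In the last picture the mug, flask, spare disc and spanner look unmoved; I judged that by eye.
- **Arm:** it stands clear of everything, with a wrist force of about 1 N.

**Disagreements:**
- Most triangulated heights came out 3–11 mm above the text's values (the button 2–5 mm below), so I worked from the text's heights and from contact.
- The housing corners fitted up to about 3 pixels off. I took the target positions from the button, column and spindle instead.

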